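Seat the grinding cup and hold the spice mill's button halfway

ROBOT

A 6-joint arm with a two-finger parallel gripper is mounted at the origin on the work surface. World frame = base frame: x ahead of the robot, y to its left, z up, the work surface at z = 0. Lengths are in m, angles in rad, forces in N, time in s.
With the tool pointing down it reaches from about 0.425 to 0.95 m from the base axis. Payload 3.5 kg.
Tool frame: the origin (TCP) lies midway between the tips of the shut fingers; the grasp point (between the pads) lies 19 mm behind it; z points along the fingers, y is the line along which they close (so a half turn about z gives the same grasp; the last joint's range is limited). The gripper opens to 85 mm and grips with 20 to 120 N. Pads are 22 mm wide; open, the fingers measure 114 mm over their backs; the gripper's body (76 mm by 85 mm) begins 54 mm behind the grasp point. The pads swing forward as they close: fully open they stand 13 mm farther back than shut.
Start: joints at [1.035, 0.286, 1.577, -0, 1.279, -0.15], TCP at [0.254, 0.625, 0.231] pointing down, gripper open.
Joint ranges: [-2.77, 2.77], [-0.9, 2.22], [0.21, 2.48], [-1.53, 4.67], [0.24, 2.81], [-2.84, 2.84]. Speed limits (rad/s): [2.79, 2.79, 3.14, 3.14, 3.14, 3.14].

INTERFACE

Orientations are given as a unit quaternion [x, y, z, w].
In Python, from plant import ctrl gives the robot as it stands.
- The arm moves only by the tool move_arm, never from a script. Its argument "plan" is a list of rows, each an object of numbers: "x", "y", "z": the shift along the tool's x, y, z in m; "yaw": the turn about the tool's z in rad; "fingers": the closure, from 0 (fully open) to 1 (shut). In form: [{"x": .., "y": .., "z": .., "yaw": .., "fingers": ..}, ...]. A call has 1 to 5 rows; each row is the pose to reach, as a shift and turn from the pose commanded when the call began, along the tool's axes at that moment; what a row does not reach only later rows make up. A row lasts 1/10 s, in which the tool goes at most 50 mm and 8.59 degrees, less where a joint would pass 70% of its speed; a pose out of reach is approached as far as the arm can. A call with a gripper value outside its range is refused whole. The fingers move at their own pace and stop on an object; "force" is the grip in N (left out, the last holds). Time passes only in rows, so rows that repeat a pose let the fingers close. It gives the time, the measured TCP pose, the force, the opening and the grip force at its end, in the units of the state.
- ctrl.get_state(): the state, without advancing time (a new reading comes with each control period).
- ctrl.read_camera(name): name is "scene" or "top" or "wrist"; returns the picture (400x640x3 uint8, red, green, blue); there is no depth.
- ctrl.camera_model(name): a dict with "intrinsics" (3x3 intrinsics, pixels), "cam_to_world" (4x4, takes a point from camera to world coordinates); the wrist camera has in their place "tool_from_camera" (4x4, takes a point from camera to tool coordinates, whose origin is the TCP and whose axes are the flange's). Camera axes: x right, y up, looking along -z (the intrinsics and any distortion apply to the point x, -y, -z); pixel columns grow to the right and rows downward; lengths in m; the calibration is good to about 2 mm. A picture is of the moment at which its call begins: read the wrist's pose just before it. camera_model takes no time and is no camera call.
- ctrl.sign_off(): hands the job in; it is judged then, once.
The state is a dict: "time": time; "qpos": joint angles; "dq": joint speeds; "joint_efforts": joint torques, N m; "eef_pos": TCP position; "tcp_rot": TCP orientation; "contact_force": force on the tool from outside, world axes, zero at the start; "wrist_torque": the same for the moment, N m; "opening": opening from 0.0 (shut) to 1.0 (fully open); "finger_force": force on a finger pad.
Only numpy, scipy, OpenCV 4.12 (cv2) and the standard library are available. Lean on these libraries where they do the work, as an engineer would, in place of code of your own. Each camera call takes 0.05 s, during which the arm holds its last target. There are 200 camera calls.

TASK

Slide the square grinding cup along the spice mill's deck, without lifting it off, until it sits squarely against both stop bars, and let go of it. Only then press the mill's red spring button halfway down (10 of its 20 mm: the white half of the stem just hidden, the black half still showing), never to the bottom, and hold it there with the gripper for at least two seconds. Finish while still holding it halfway, with the cup against its stops and the other things on the cart undisturbed.

Things in the scene. Friction and masses are not known exactly. Their poses are not given: they have to be found in the camera images.
- mill: electric spice mill fixed to the cart: white motor base 190 (x) x 260 (y) x 45 mm high, its flat top being the deck; origin under its centre, x away from the robot at yaw 0, y left, z up. Stops on its far left part; on its far right part, centred at x = 45, y = -85, a grey tower 56 x 56 mm, 30 mm above the deck, with the red button on top.
- far_stop (a point): middle of the top of the far stop: a dark steel bar 10 mm thick and 115 mm long (along the mill's y), 16 mm above the deck. Its cup-side face is 5 mm towards -x from this point.
- left_stop (a point): middle of the top of the left stop: a dark steel bar 10 mm thick and 95 mm long (along the mill's x), 16 mm above the deck. Its cup-side face is 5 mm towards -y from this point. The two bars form a corner.
- cup_home (a point): point on the deck (45 mm above the mill's underside) at x = 50, y = 75 in the mill's frame, in a dark disc 32 mm across: where the centre of the cup's underside lies when the cup touches both stops. Its axes are the mill's.
- cup: loose square steel grinding cup, 50 x 50 x 62 mm, with a fixed 46 x 46 x 10 mm orange lid (72 mm high in all), about 250 g; origin under its centre, x and y along its sides. It starts on the deck, short of both stops, turned up to 0.4 rad to the mill. It slides and can be pushed or pinched on its sides; above the stops a finger has room on every side. Any side may face the stops.
- press (a joint): travel of the mill's spring-loaded button straight down, m: 0 released, 0.010 halfway, 0.020 bottomed. It springs back when let go. About 3 N start it moving, 6 N hold it halfway, 10 N bottom it.
- press_top (a point): centre of the flat top of the red button cap (44 mm across, 12 mm thick), moving with it; 111 mm above the mill's underside when released. The 24 mm of stem below it (lower 10 mm white, the rest black) sink into the tower as the button goes down: halfway, the white is just hidden.
- jar_a: bystander: small amber glass spice jar, 44 mm across, 85 mm high, black cap; origin under its centre
- jar_b: bystander: small amber glass spice jar, 44 mm across, 85 mm high, yellow cap; origin under its centre
- jar_c: bystander: small amber glass spice jar, 44 mm across, 85 mm high, blue cap; origin under its centre
- pinch_bowl: bystander: blue ceramic pinch bowl, 84 mm across, 40 mm high; origin under its centre
- tongs: bystander: steel tongs with red silicone tips, closed by a spring clip, 206 mm long along x, 51 mm wide, 12 mm high, lying flat; origin under the middle
- pepper_mill: bystander: dark wooden pepper mill, 56 mm across, 150 mm high; origin under its centre

How it is judged:
By the outcome, as a careful person would: the job done as asked, in the order asked, and still so for the second after the job is handed in, while the arm keeps its last pose, push and grip.
It also fails if it takes over 64 s, if anything falls off the work surface, if the arm or the gripper's body presses on something with over 40 N, if the wrist force passes 120 N, or if a joint passes its speed limit or range.

## Working session

There is one attempt and no reset: what is moved stays moved. The work goes in short steps, Python scripts to look and compute and a tool call to move; the robot and the scene stay as the last step left them, time stands still between calls to the robot, and variables do not carry over. Pictures are saved under pics/ and viewed, at most 10 in all, crops included, and the job is handed in when it is done.

Besides the shell and the picture viewer there is one more tool, called after "Request:" as name([rows], argument=value, ...), one row to a line, values as JSON. move_arm: Moves the arm, as the interface text tells. Its arguments: {"type":"object","properties":{"plan":{"type":"array"},"force":{"type":"number"}},"required":["plan"]}

```bash
ls; mkdir -p pics; python3 - <<'E'
from plant import ctrl
import cv2,numpy as np
s=ctrl.get_state();print(s)
for n in("scene","top"):
    cv2.imwrite(f"pics/{n}0.png",ctrl.read_camera(n)[:,:,::-1])
    print({k:np.round(v,4) if not isinstance(v,str) else v for k,v in ctrl.camera_model(n).items()})
print(ctrl.camera_model("wrist"))
E
```

```text
pics
{'time': 0.0, 'qpos': array([ 1.03503602e+00,  2.87197904e-01,  1.57816300e+00,  2.55096498e-05,
        1.27861941e+00, -1.50000629e-01]), 'dq': array([-0.00099333,  0.00106399, -0.00095903,  0.00105576, -0.00017563,
       -0.00039128]), 'joint_efforts': array([-3.63768131e-04, -4.05972505e+01, -2.92626518e+01, -7.78318372e-05,
        5.69152005e-03, -3.32128378e-07]), 'eef_pos': array([0.25360664, 0.62483977, 0.22993327]), 'tcp_rot': array([ 1.91689608e-01,  9.81454874e-01, -1.12023216e-03, -4.12866235e-04]), 'contact_force': array([0.70545766, 0.57672428, 0.44047693]), 'wrist_torque': array([0.05962705, 0.04843476, 0.03462763]), 'finger_force': 0.0, 'opening': 0.9986052396764328}
{'intrinsics': array([[428.8653,   0.    , 322.5545],
       [  0.    , 428.8653, 191.8933],
       [  0.    ,   0.    ,   1.    ]]), 'cam_to_world': array([[-0.7083, -0.4873,  0.5106,  1.3303],
       [ 0.7058, -0.4965,  0.5053,  0.7893],
       [ 0.0073,  0.7183,  0.6956,  1.1276],
       [ 0.    ,  0.    ,  0.    ,  1.    ]])}
{'intrinsics': array([[432.8278,   0.    , 322.4644],
       [  0.   
[... 158 characters left out ...]
+00,  5.0000e-04, -5.7000e-03,  3.4800e-02],
       [-5.6000e-03,  9.5300e-02,  9.9540e-01,  1.5352e+00],
       [ 0.0000e+00,  0.0000e+00,  0.0000e+00,  1.0000e+00]])}
{'intrinsics': array([[329.59978496,   0.        , 315.88732509],
       [  0.        , 329.59978496, 203.35036648],
       [  0.        ,   0.        ,   1.        ]]), 'tool_from_camera': array([[-2.72748410e-04,  9.53704596e-01,  3.00744857e-01,
         7.73109554e-02],
       [ 9.99999710e-01,  4.62003525e-05,  7.60401507e-04,
         5.57138413e-05],
       [ 7.11303893e-04,  3.00744977e-01, -9.53704332e-01,
        -1.43245866e-01],
       [ 0.00000000e+00,  0.00000000e+00,  0.00000000e+00,
         1.00000000e+00]])}
```

View pics/top0.png

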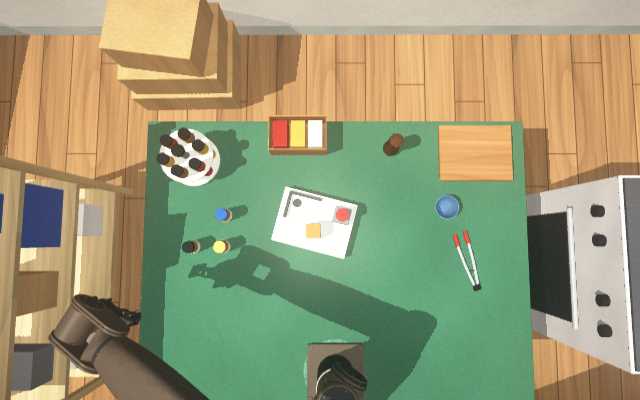

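View pics/scene0.png

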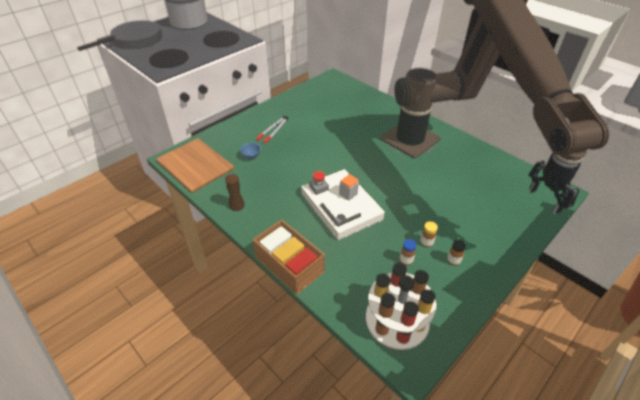

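Top view: the white mill is centred near (316,222), the orange lid at (313,230), the red button at (343,214), the dark disc at (297,203), and the L-shaped stops are at its far left. The scene view agrees; the jars are to the left of the mill, away from it.

```bash
cat > h.py <<'E'
from plant import ctrl
import cv2,numpy as np
from scipy.spatial.transform import Rotation as R
def tool():
    s=ctrl.get_state();T=np.eye(4);T[:3,:3]=R.from_quat(s["tcp_rot"]).as_matrix();T[:3,3]=s["eef_pos"];return T
def grab(n):
    T=tool();m=ctrl.camera_model(n);img=ctrl.read_camera(n)
    C=T@m["tool_from_camera"] if n=="wrist" else m["cam_to_world"]
    return img,m["intrinsics"],np.array(C)
def cast(px,K,C,z):
    p=np.atleast_2d(np.array(px,float));d=np.c_[(p[:,0]-K[0,2])/K[0,0],-(p[:,1]-K[1,2])/K[1,1],-np.ones(len(p))]@C[:3,:3].T
    o=C[:3,3];return o+d*((z-o[2])/d[:,2])[:,None]
def proj(P,K,C):
    q=(np.atleast_2d(P)-C[:3,3])@C[:3,:3];return np.c_[K[0,2]+K[0,0]*q[:,0]/-q[:,2],K[1,2]+K[1,1]*q[:,1]/q[:,2]]
def biggest(mask):
    c=cv2.findContours(mask.astype(np.uint8),cv2.RETR_EXTERNAL,cv2.CHAIN_APPROX_NONE)[0];return max(c,key=cv2.contourArea)
def hsv(img): return cv2.cvtColor(img,cv2.COLOR_RGB2HSV)
def red(h): return ((h[...,0]<5)|(h[...,0]>172))&(h[...,1]>150)&(h[...,2]>80)
def orange(h): return (h[...,0]>7)&(h[...,0]<20)&(h[...,1]>150)&(h[...,2]>120)
def totool(P,T=None):
    T=tool() if T is None else T
    return (np.atleast_2d(P)-T[:3,3])@T[:3,:3]
E
python3 - <<'E'
from h import *
img,K,C=grab("top");h=hsv(img);sub=np.zeros(h.shape[:2],bool);sub[180:262,265:365]=1
for n,m,z in(("btn",red(h),.111),("lid",orange(h),.117),("mill",(h[...,1]<60)&(h[...,2]>140),.045)):
    c=biggest(m&sub);r=cv2.minAreaRect(c);print(n,r,cast([r[0]],K,C,z).round(4))
    if n!="btn":
        b=cast(cv2.boxPoints(r),K,C,z);e=np.diff(b,axis=0);print(np.linalg.norm(e,axis=1),np.arctan2(e[:,1],e[:,0]))
E
```

```text
Traceback (most recent call last):
  File "h.py", line 16, in biggest
    c=cv2.findContours(mask.astype(np.uint8),cv2.RETR_EXTERNAL,cv2.CHAIN_APPROX_NONE)[0];return max(c,key=cv2.contourArea)
                                                                                                ~~~^^^^^^^^^^^^^^^^^^^^^^^
ValueError: max() iterable argument is empty
```

```bash
python3 - <<'E'
from h import *
img,K,C=grab("top");h=hsv(img);print(img.shape,h[214,343],h[230,313],h[240,300])
sub=np.zeros(h.shape[:2],bool);sub[180:262,265:365]=1
for n,m,z in(("btn",((h[...,0]<6)|(h[...,0]>170))&(h[...,1]>120),.111),("lid",(h[...,0]>7)&(h[...,0]<22)&(h[...,1]>110),.117),("mill",(h[...,1]<60)&(h[...,2]>140),.045)):
    m=m&sub
    if not m.any(): print(n,'none');continue
    c=biggest(m);r=cv2.minAreaRect(c);print(n,r,cast([r[0]],K,C,z).round(4))
    if n!="btn":
        b=cast(cv2.boxPoints(r),K,C,z);e=np.diff(b,axis=0);print(np.linalg.norm(e,axis=1),np.arctan2(e[:,1],e[:,0]))
E
```

```text
(400, 640, 3) [  3 145 251] [ 21 118 255] [ 30   1 255]
btn ((342.0, 214.5), (11.0, 12.0), 90.0) [[ 0.5336 -0.0214  0.111 ]]
lid ((312.5, 230.0), (13.0, 12.0), 0.0) [[0.4825 0.0754 0.117 ]]
[0.03911333 0.04254767 0.03910646] [ 0.00461932 -1.56998768 -3.13983628]
mill ((315.373046875, 221.28237915039062), (78.53662872314453, 59.39873504638672), 14.743562698364258) [[0.5138 0.0677 0.045 ]]
[0.20468142 0.27203051 0.20357796] [-0.24685467 -1.8290467   2.87826129]
```

Request:
move_arm([
  {"x":-0.036,"y":-0.034},
  {"x":-0.072,"y":-0.069},
  {"x":-0.108,"y":-0.104},
  {"x":-0.144,"y":-0.139},
  {"x":-0.18,"y":-0.174},
])

```text
validation failed for argument at $.pl...
```

Request:
move_arm([
  {"x":-0.036,"y":-0.034},
  {"x":-0.072,"y":-0.069},
  {"x":-0.108,"y":-0.104},
  {"x":-0.144,"y":-0.139},
  {"x":-0.18,"y":-0.174},
])

```text
validation failed for argument at $.pl...
```

Request:
move_arm([
  {"x":-0.036,"y":-0.034},
  {"x":-0.077,"y":-0.074},
  {"x":-0.077,"y":-0.074,"yaw":-0.135},
  {"x":-0.077,"y":-0.074,"yaw":-0.135},
  {"x":-0.077,"y":-0.074,"yaw":-0.135},
])

```text
validation failed for argument at $.pl...
```

```bash
python3 - <<'E'
from h import *
print(tool().round(4),ctrl.get_state()["time"])
img,K,C=grab("wrist");cv2.imwrite("pics/w1.png",img[:,:,::-1])
E
```

```text
[[-9.265e-01  3.763e-01 -8.000e-04  2.538e-01]
 [ 3.763e-01  9.265e-01 -1.400e-03  6.250e-01]
 [ 2.000e-04 -1.600e-03 -1.000e+00  2.304e-01]
 [ 0.000e+00  0.000e+00  0.000e+00  1.000e+00]] 0.2
```

View pics/w1.png

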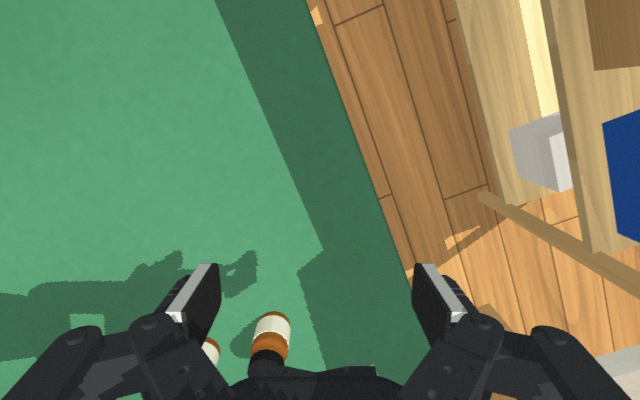

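The wrist view shows only the cloth and one jar at (270,330). The move was refused because every key must be given.

Request:
move_arm([
  {"x":-0.036,"y":-0.034,"z":0,"yaw":0,"fingers":0},
  {"x":-0.072,"y":-0.069,"z":0,"yaw":0,"fingers":0},
  {"x":-0.108,"y":-0.104,"z":0,"yaw":0,"fingers":0},
  {"x":-0.144,"y":-0.139,"z":0,"yaw":0,"fingers":0},
  {"x":-0.18,"y":-0.174,"z":0,"yaw":0,"fingers":0},
])

```text
time: 0.75
eef_pos: [0.3552, 0.3954, 0.2313]
tcp_rot: [0.191, 0.982, 0.0, 0.0]
contact_force: [1.2, -0.4, 0.0]
opening: 0.999
finger_force: 0.0
```

Request:
move_arm([
  {"x":-0.036,"y":-0.034,"z":0,"yaw":0,"fingers":0},
  {"x":-0.072,"y":-0.069,"z":0,"yaw":0,"fingers":0},
  {"x":-0.108,"y":-0.104,"z":0,"yaw":0,"fingers":0},
  {"x":-0.144,"y":-0.139,"z":0,"yaw":0,"fingers":0},
  {"x":-0.18,"y":-0.174,"z":0,"yaw":0,"fingers":0},
])

```text
time: 1.25
eef_pos: [0.4563, 0.1671, 0.2316]
tcp_rot: [0.192, 0.981, 0.0, 0.0]
contact_force: [0.8, 0.5, -1.0]
opening: 0.999
finger_force: 0.0
```

Request:
move_arm([
  {"x":-0.036,"y":-0.034,"z":0,"yaw":0,"fingers":0},
  {"x":-0.077,"y":-0.074,"z":0,"yaw":0,"fingers":0},
  {"x":-0.077,"y":-0.074,"z":0,"yaw":-0.135,"fingers":0},
  {"x":-0.077,"y":-0.074,"z":0,"yaw":-0.135,"fingers":0},
  {"x":-0.077,"y":-0.074,"z":0,"yaw":-0.135,"fingers":0},
])

```text
time: 1.75
eef_pos: [0.4991, 0.0717, 0.2312]
tcp_rot: [0.126, 0.992, 0.0, -0.0]
contact_force: [-0.4, -0.1, -0.9]
opening: 1.002
finger_force: 0.0
```

```bash
python3 - <<'E'
from h import *
print(tool().round(4),ctrl.get_state()["time"])
img,K,C=grab("wrist");cv2.imwrite("pics/w2.png",img[:,:,::-1])
E
```

```text
[[-9.680e-01  2.510e-01 -5.000e-04  4.991e-01]
 [ 2.510e-01  9.680e-01  4.000e-04  7.170e-02]
 [ 5.000e-04  2.000e-04 -1.000e+00  2.312e-01]
 [ 0.000e+00  0.000e+00  0.000e+00  1.000e+00]] 1.75
```

View pics/w2.png

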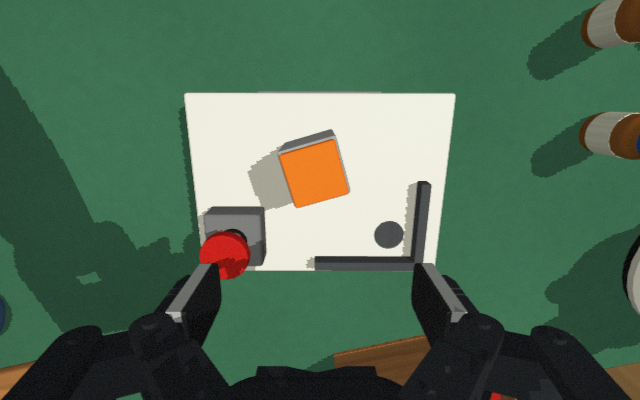

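The wrist view is clear: the deck runs from (185,93) to (455,93) down to row 270. The lid is at (314,172), turned a little; the disc is at (389,235), the stops form an L at (365,263) and (422,222), and the button is at (225,255).

```bash
cat >> h.py <<'E'
def quad(c,K,C,z):
    P=cast(c.reshape(-1,2),K,C,z)[:,:2];r=cv2.minAreaRect(P.astype(np.float32)*1000)
    b=cv2.boxPoints(r);e=b[1]-b[0];a=np.arctan2(e[1],e[0]);a=(a+np.pi/4)%(np.pi/2)-np.pi/4
    return np.array(r[0])/1000,np.array(r[1]).round(1),a
def survey():
    T=tool();img,K,C=grab("wrist");h=hsv(img);g=img.astype(int)
    o={}
    w=(h[...,1]<50)&(h[...,2]>200);o["mill"]=quad(biggest(w),K,C,.045)
    o["lid"]=quad(biggest(orange(h)),K,C,.117)
    hull=np.zeros(w.shape,np.uint8);cv2.fillConvexPoly(hull,cv2.convexHull(biggest(w)),1)
    cs=[c for c in cv2.findContours(((h[...,2]<110)&(hull>0)).astype(np.uint8),cv2.RETR_LIST,cv2.CHAIN_APPROX_NONE)[0] if 300<cv2.contourArea(c)<1500]
    o["disc"]=[(cv2.contourArea(c),quad(c,K,C,.045)) for c in cs if cv2.minAreaRect(c)[1][0]/cv2.minAreaRect(c)[1][1] >.7 and cv2.minAreaRect(c)[1][0]/cv2.minAreaRect(c)[1][1]<1.4]
    return T,o,img,K,C
E
python3 - <<'E'
from h import *
T,o,img,K,C=survey()
for k,v in o.items():print(k,v)
m,a=o["mill"][0],o["mill"][2];M=np.array([[np.cos(a),-np.sin(a)],[np.sin(a),np.cos(a)]])
print("home from mill",m+M@[.05,.075],"btn",m+M@[.045,-.085])
print("cup in mill",(o["lid"][0]-m)@M,o["lid"][2]-a)
h=hsv(img);print("btn seen",quad(biggest(red(h)),K,C,.111), "toolyaw of y",np.arctan2(T[1,1],T[0,1])-np.pi/2)
E
```

```text
mill (array([0.51013538, 0.07208781]), array([256.9, 187.7]), np.float32(-0.25620204))
lid (array([0.47860522, 0.07536499]), array([45.8, 45.4]), np.float32(0.031368494))
disc [(550.0, (array([0.57827338, 0.13206793]), array([30.4, 29.2]), np.float32(-0.2522437))), (818.0, (array([ 0.53957892, -0.0282459 ]), array([62.8, 67.9]), np.float32(-0.2523052)))]
home from mill [0.57750897 0.13196934] btn [ 0.53212683 -0.02154112]
cup in mill [-0.03133145 -0.00481979] 0.28757054
btn seen (array([ 0.52985315, -0.01797686]), array([42.6, 43.8]), np.float32(0.54307944)) toolyaw of y -0.25217779529278017
```

Request:
move_arm([
  {"x":0.02,"y":-0.001,"z":0,"yaw":-0.14,"fingers":0},
  {"x":0.021,"y":-0.002,"z":0,"yaw":-0.283,"fingers":0},
  {"x":0.021,"y":-0.002,"z":0.04,"yaw":-0.283,"fingers":0},
  {"x":0.021,"y":-0.002,"z":0.08,"yaw":-0.283,"fingers":0},
  {"x":0.021,"y":-0.002,"z":0.08,"yaw":-0.283,"fingers":0},
])

```text
time: 2.35
eef_pos: [0.4737, 0.0762, 0.1457]
tcp_rot: [-0.017, 1.0, 0.0, -0.006]
contact_force: [-0.4, -0.1, 0.6]
opening: 0.999
finger_force: 0.0
```

```bash
python3 - <<'E'
from h import *
T=tool();img,K,C=grab("wrist");print(T[:3,3],np.arctan2(T[1,1],T[0,1])-np.pi/2)
q=quad(biggest(orange(hsv(img))),K,C,.117);print(q,totool([*q[0],.117],T))
E
```

```text
[0.47369607 0.07618831 0.14572379] 0.03332088993932092
(array([0.47754626, 0.07521908]), array([46.7, 45.4]), np.float32(0.03270197)) [[-0.00416319 -0.00112859  0.02867427]]
```

Request:
move_arm([
  {"x":0,"y":-0.001,"z":0.03,"yaw":0,"fingers":0},
  {"x":0,"y":-0.001,"z":0.06,"yaw":0,"fingers":0},
  {"x":0,"y":-0.001,"z":0.083,"yaw":0,"fingers":0},
  {"x":0,"y":-0.001,"z":0.083,"yaw":0,"fingers":0},
  {"x":0,"y":-0.001,"z":0.083,"yaw":0,"fingers":0},
])

```text
time: 2.9
eef_pos: [0.4801, 0.0741, 0.0705]
tcp_rot: [-0.016, 1.0, -0.0, 0.001]
contact_force: [0.1, -0.1, 0.4]
opening: 0.999
finger_force: 0.0
```

Settled; pinch gently.

Request:
move_arm([
  {"x":0.001,"y":0,"z":0.002,"yaw":0,"fingers":1},
  {"x":0.001,"y":0,"z":0.002,"yaw":0,"fingers":1},
  {"x":0.001,"y":0,"z":0.002,"yaw":0,"fingers":1},
  {"x":0.001,"y":0,"z":0.002,"yaw":0,"fingers":1},
  {"x":0.001,"y":0,"z":0.002,"yaw":0,"fingers":1},
], force=20)

```text
time: 3.4
eef_pos: [0.4787, 0.0739, 0.0679]
tcp_rot: [-0.016, 1.0, 0.0, 0.001]
contact_force: [-1.0, 1.4, 6.4]
opening: 0.585
finger_force: 22.1
```

```bash
python3 - <<'E'
from h import *
T=tool();img,K,C=grab("wrist");print(T[:3,3],np.arctan2(T[1,1],T[0,1])-np.pi/2,ctrl.get_state()["opening"],ctrl.get_state()["finger_force"])
m=orange(hsv(img));print(m.sum());q=quad(biggest(m),K,C,.117);print(q,totool([*q[0],.117],T))
# home in tool now, from earlier wrist fix
H=np.array([.5779,.1320,.045]);print("home",totool(H,T))
cv2.imwrite("pics/w3.png",img[:,:,::-1])
E
```

```text
[0.478694   0.07385302 0.06789182] 0.032057150404803725 0.5778989381759801 22.15661197900772
12425
(array([0.47340326, 0.07391058]), array([40.6, 45.3]), np.float32(0.04092002)) [[ 0.00517078  0.00023492 -0.04912043]]
home [[-0.10096465  0.05493375  0.02313784]]
```

View pics/w3.png

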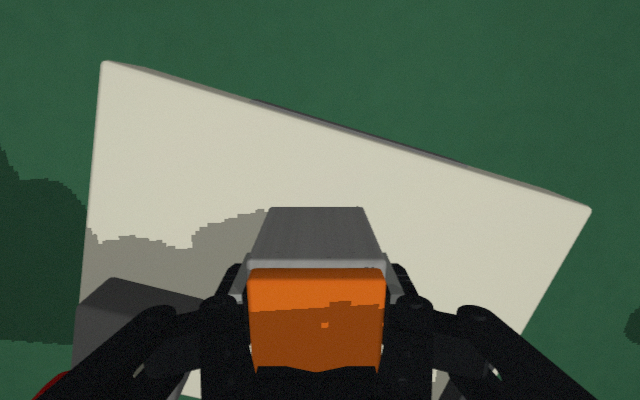

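The view shows the cup pinched squarely, with its lid at (316,320) between the pads. Next I turn it to the mill's yaw.

Request:
move_arm([
  {"x":0,"y":0,"z":0,"yaw":0.1,"fingers":1},
  {"x":0,"y":0,"z":0,"yaw":0.2,"fingers":1},
  {"x":0,"y":0,"z":0,"yaw":0.284,"fingers":1},
  {"x":0,"y":0,"z":0,"yaw":0.284,"fingers":1},
  {"x":0,"y":0,"z":0,"yaw":0.284,"fingers":1},
])

```text
time: 3.95
eef_pos: [0.479, 0.0735, 0.0679]
tcp_rot: [0.126, 0.992, -0.0, 0.002]
contact_force: [0.5, -0.7, 5.9]
opening: 0.586
finger_force: 22.1
```

Request:
move_arm([
  {"x":-0.01,"y":0.009,"z":0,"yaw":0,"fingers":1},
  {"x":-0.02,"y":0.019,"z":0,"yaw":0,"fingers":1},
  {"x":-0.03,"y":0.028,"z":0,"yaw":0,"fingers":1},
  {"x":-0.038,"y":0.036,"z":0,"yaw":0,"fingers":1},
  {"x":-0.038,"y":0.036,"z":0,"yaw":0,"fingers":1},
])

```text
time: 4.45
eef_pos: [0.5255, 0.0993, 0.0678]
tcp_rot: [0.125, 0.992, 0.0, 0.002]
contact_force: [1.3, 0.6, 4.6]
opening: 0.58
finger_force: 22.1
```

Request:
move_arm([
  {"x":-0.01,"y":0.009,"z":0,"yaw":0,"fingers":1},
  {"x":-0.02,"y":0.019,"z":0,"yaw":0,"fingers":1},
  {"x":-0.03,"y":0.028,"z":0,"yaw":0,"fingers":1},
  {"x":-0.036,"y":0.035,"z":0,"yaw":0,"fingers":1},
  {"x":-0.036,"y":0.035,"z":0,"yaw":0,"fingers":1},
])

```text
time: 4.95
eef_pos: [0.5683, 0.124, 0.0678]
tcp_rot: [0.125, 0.992, -0.0, 0.001]
contact_force: [-1.1, 0.8, 5.8]
opening: 0.583
finger_force: 22.4
```

```bash
python3 - <<'E'
from h import *
T=tool();img,K,C=grab("wrist");s=ctrl.get_state();print(T[:3,3],np.arctan2(T[1,1],T[0,1])-np.pi/2,s["opening"],s["contact_force"])
m=orange(hsv(img));q=quad(biggest(m),K,C,.117);print(q,totool([*q[0],.117],T))
print("home",totool([.5779,.1320,.045],T))
img,K,C=grab("top");cv2.imwrite("pics/t4.png",cv2.resize(img[170:270,250:380,::-1],None,fx=5,fy=5))
E
```

```text
[0.56828302 0.12402005 0.06783208] -0.2514184446618244 0.5808477593075463 [-0.11524211  0.62704716  5.68196844]
(array([0.56327246, 0.1254465 ]), array([45.4, 40.3]), np.float32(-0.22884715)) [[ 0.00509356  0.00014131 -0.04917988]]
home [[-0.00727628  0.01011867  0.02285034]]
```

View pics/t4.png

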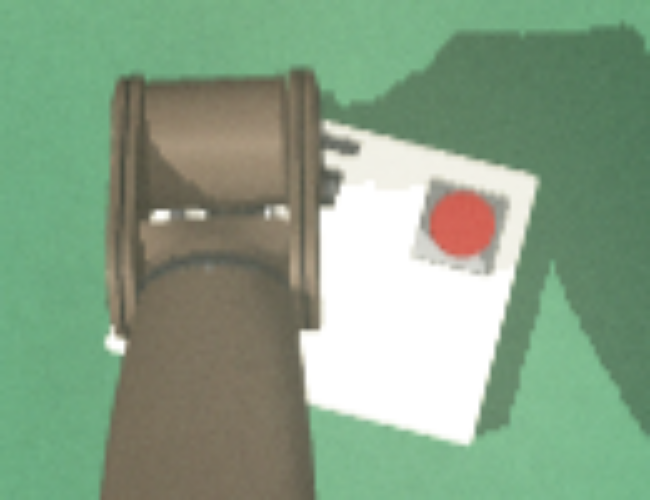

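The arm hides the cup from the top camera; the mill hasn't moved. About 10 mm remain on each axis, so I creep in and watch the force.

Request:
move_arm([
  {"x":-0.003,"y":0.003,"z":0,"yaw":0,"fingers":1},
  {"x":-0.005,"y":0.005,"z":0,"yaw":0,"fingers":1},
  {"x":-0.007,"y":0.007,"z":0,"yaw":0,"fingers":1},
  {"x":-0.007,"y":0.007,"z":0,"yaw":0,"fingers":1},
])

```text
time: 5.45
eef_pos: [0.5751, 0.1283, 0.0679]
tcp_rot: [0.125, 0.992, -0.001, -0.001]
contact_force: [-5.6, -1.9, 9.6]
opening: 0.584
finger_force: 22.9
```

Request:
move_arm([
  {"x":-0.001,"y":0,"z":0,"yaw":0,"fingers":1},
  {"x":-0.002,"y":0,"z":0,"yaw":0,"fingers":1},
  {"x":-0.002,"y":0,"z":0,"yaw":0,"fingers":1},
])

```text
time: 5.75
eef_pos: [0.5762, 0.1283, 0.0679]
tcp_rot: [0.125, 0.992, -0.001, -0.002]
contact_force: [-7.1, -1.1, 11.8]
opening: 0.582
finger_force: 23.0
```

Request:
move_arm([
  {"x":-0.001,"y":0,"z":0,"yaw":0,"fingers":1},
  {"x":-0.002,"y":0,"z":0,"yaw":0,"fingers":1},
  {"x":-0.002,"y":0,"z":0,"yaw":0,"fingers":1},
])

```text
time: 6.05
eef_pos: [0.5764, 0.1283, 0.068]
tcp_rot: [0.126, 0.992, -0.001, -0.004]
contact_force: [-11.7, -0.6, 16.4]
opening: 0.579
finger_force: 23.5
```

Request:
move_arm([
  {"x":0.003,"y":0,"z":0,"yaw":0,"fingers":1},
  {"x":0.003,"y":0.002,"z":0,"yaw":0,"fingers":1},
  {"x":0.003,"y":0.003,"z":0,"yaw":0,"fingers":1},
  {"x":0.003,"y":0.003,"z":0,"yaw":0,"fingers":1},
])

```text
time: 6.45
eef_pos: [0.5767, 0.1299, 0.0679]
tcp_rot: [0.125, 0.992, -0.002, -0.001]
contact_force: [-6.1, -5.5, 9.0]
opening: 0.577
finger_force: 22.9
```

Request:
move_arm([
  {"x":0,"y":0.001,"z":0,"yaw":0,"fingers":1},
  {"x":0,"y":0.002,"z":0,"yaw":0,"fingers":1},
  {"x":0,"y":0.002,"z":0,"yaw":0,"fingers":1},
])

```text
time: 6.75
eef_pos: [0.5771, 0.1315, 0.0679]
tcp_rot: [0.125, 0.992, -0.002, -0.001]
contact_force: [-5.9, -6.5, 11.3]
opening: 0.581
finger_force: 22.9
```

```bash
python3 - <<'E'
from h import *
T=tool();img,K,C=grab("wrist");s=ctrl.get_state();print(T[:3,3],np.arctan2(T[1,1],T[0,1])-np.pi/2,s["opening"],s["contact_force"]@T[:3,:3])
m=orange(hsv(img));q=quad(biggest(m),K,C,.117);print(q,totool([*q[0],.117],T))
print("home",totool([.5779,.1320,.045],T))
cv2.imwrite("pics/w5.png",img[:,:,::-1])
E
```

```text
[0.5771141  0.13153337 0.06791679] -0.25158238187860604 0.5829105057038757 [  4.25035829  -7.98728844 -10.6753656 ]
(array([0.57195398, 0.13305766]), array([45.3, 41. ]), np.float32(-0.2489745)) [[ 5.43968258e-03 -3.59942388e-05 -4.90766824e-02]]
home [[-0.0006742   0.00075391  0.02291269]]
```

View pics/w5.png

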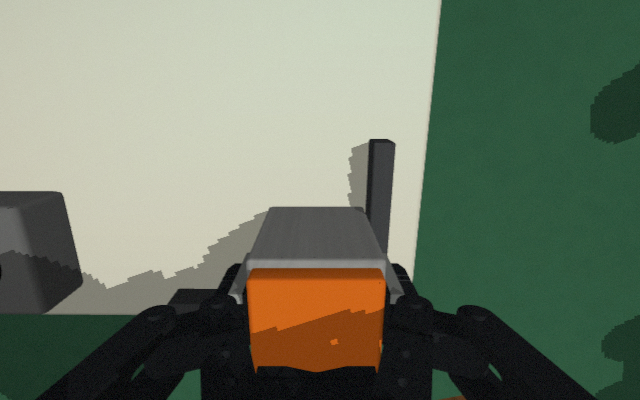

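The view shows the cup in the corner, its underside edge meeting the left bar at (375,235).

Request:
move_arm([
  {"x":-0.001,"y":0.001,"z":0,"yaw":0,"fingers":1},
  {"x":-0.001,"y":0.002,"z":0,"yaw":0,"fingers":1},
  {"x":-0.001,"y":0.002,"z":0,"yaw":0,"fingers":1},
])

```text
time: 7.1
eef_pos: [0.5774, 0.1322, 0.068]
tcp_rot: [0.125, 0.992, -0.004, -0.003]
contact_force: [-10.0, -9.7, 14.1]
opening: 0.582
finger_force: 23.3
```

Firm contact on both stops. I relax the push and then open.

Request:
move_arm([
  {"x":0.002,"y":-0.002,"z":0,"yaw":0,"fingers":1},
  {"x":0.002,"y":-0.002,"z":0,"yaw":0,"fingers":1},
  {"x":0.002,"y":-0.002,"z":0,"yaw":0,"fingers":0.3},
  {"x":0.002,"y":-0.002,"z":0,"yaw":0,"fingers":0},
  {"x":0.002,"y":-0.002,"z":0,"yaw":0,"fingers":0},
])

```text
time: 7.6
eef_pos: [0.576, 0.1341, 0.0656]
tcp_rot: [0.126, 0.992, 0.0, -0.001]
contact_force: [0.1, -0.7, -0.3]
opening: 0.995
finger_force: 0.0
```

Request:
move_arm([
  {"x":0,"y":0,"z":0,"yaw":0,"fingers":0},
  {"x":0,"y":0,"z":0,"yaw":0,"fingers":0},
  {"x":0,"y":0,"z":-0.03,"yaw":0,"fingers":0},
  {"x":0,"y":0,"z":-0.07,"yaw":0,"fingers":0},
  {"x":0,"y":0,"z":-0.12,"yaw":0,"fingers":0},
])

```text
time: 8.1
eef_pos: [0.575, 0.1339, 0.1851]
tcp_rot: [0.126, 0.992, -0.0, -0.003]
contact_force: [0.7, -0.3, 0.5]
opening: 0.997
finger_force: 0.0
```

Request:
move_arm([
  {"x":0,"y":0,"z":-0.04,"yaw":0,"fingers":0},
  {"x":0.02,"y":-0.03,"z":-0.045,"yaw":0,"fingers":0},
  {"x":0.04,"y":-0.06,"z":-0.045,"yaw":0,"fingers":0},
  {"x":0.04,"y":-0.06,"z":-0.045,"yaw":0,"fingers":0},
  {"x":0.04,"y":-0.06,"z":-0.045,"yaw":0,"fingers":0},
])

```text
time: 8.6
eef_pos: [0.5228, 0.0857, 0.2314]
tcp_rot: [0.126, 0.992, 0.0, 0.0]
contact_force: [-0.2, 0.4, -0.4]
opening: 0.997
finger_force: 0.0
```

```bash
python3 - <<'E'
from h import *
T,o,img,K,C=survey();print(T[:3,3])
for k in("mill","lid"):print(k,o[k])
m,a=o["mill"][0],o["mill"][2];M=np.array([[np.cos(a),-np.sin(a)],[np.sin(a),np.cos(a)]])
print("cup in mill",(o["lid"][0]-m)@M,o["lid"][2]-a)
print("btn from mill",m+M@[.045,-.085],"btn seen",quad(biggest(red(hsv(img))),K,C,.111))
cv2.imwrite("pics/w6.png",img[:,:,::-1])
E
```

```text
[0.5228232  0.08565102 0.23142105]
mill (array([0.50992365, 0.07239526]), array([257. , 186.5]), np.float32(-0.25299394))
lid (array([0.57608807, 0.13185332]), array([46.3, 46.5]), np.float32(-0.2528944))
cup in mill [0.04917567 0.07412655] 9.953976e-05
btn from mill [ 0.53221536 -0.02116263] btn seen (array([ 0.53104297, -0.01989793]), array([42.2, 47. ]), np.float32(0.7103123))
```

View pics/w6.png

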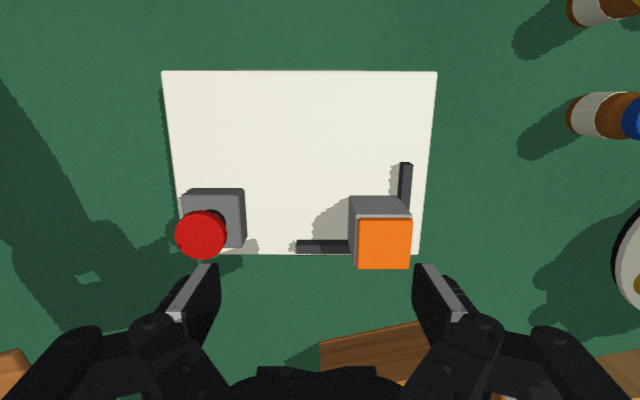

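The cup is square to the mill (yaw error 0.000) with its lid at (384,243), in the corner formed by the bars. Relaxing the grip may have pulled it back about 1 mm in x, so I nudge it gently from the near side with shut fingers.

Request:
move_arm([
  {"x":0.014,"y":0.03,"z":0,"yaw":0,"fingers":1},
  {"x":0.014,"y":0.059,"z":0,"yaw":0,"fingers":1},
  {"x":0.014,"y":0.059,"z":0.04,"yaw":0,"fingers":1},
  {"x":0.014,"y":0.059,"z":0.08,"yaw":0,"fingers":1},
  {"x":0.014,"y":0.059,"z":0.09,"yaw":0,"fingers":1},
])

```text
time: 9.15
eef_pos: [0.5214, 0.1471, 0.136]
tcp_rot: [0.125, 0.992, -0.001, -0.005]
contact_force: [-0.0, -0.6, -0.3]
opening: 0.145
finger_force: 0.0
```

Request:
move_arm([
  {"x":0,"y":0,"z":0.03,"yaw":0,"fingers":1},
  {"x":0,"y":0,"z":0.06,"yaw":0,"fingers":1},
  {"x":0,"y":0,"z":0.083,"yaw":0,"fingers":1},
  {"x":0,"y":0,"z":0.083,"yaw":0,"fingers":1},
  {"x":0,"y":0,"z":0.083,"yaw":0,"fingers":1},
])

```text
time: 9.65
eef_pos: [0.5252, 0.1467, 0.0592]
tcp_rot: [0.126, 0.992, 0.0, 0.0]
contact_force: [0.4, 0.5, -0.1]
opening: 0.001
finger_force: 0.0
```

Request:
move_arm([
  {"x":-0.003,"y":0,"z":0,"yaw":0,"fingers":1},
  {"x":-0.006,"y":0,"z":0,"yaw":0,"fingers":1},
  {"x":-0.009,"y":0,"z":0,"yaw":0,"fingers":1},
  {"x":-0.011,"y":0,"z":0,"yaw":0,"fingers":1},
  {"x":-0.011,"y":0,"z":0,"yaw":0,"fingers":1},
])

```text
time: 10.15
eef_pos: [0.5354, 0.1436, 0.0588]
tcp_rot: [0.126, 0.992, 0.0, 0.0]
contact_force: [0.2, 0.2, -0.1]
opening: 0.003
finger_force: 0.0
```

Request:
move_arm([
  {"x":-0.002,"y":0,"z":0,"yaw":0,"fingers":1},
  {"x":-0.004,"y":0,"z":0,"yaw":0,"fingers":1},
  {"x":-0.005,"y":0,"z":0,"yaw":0,"fingers":1},
  {"x":-0.005,"y":0,"z":0,"yaw":0,"fingers":1},
])

```text
time: 10.55
eef_pos: [0.5398, 0.1424, 0.0583]
tcp_rot: [0.126, 0.992, -0.0, 0.0]
contact_force: [0.7, -0.1, -0.4]
opening: 0.003
finger_force: 0.0
```

Request:
move_arm([
  {"x":-0.001,"y":0,"z":0,"yaw":0,"fingers":1},
  {"x":-0.001,"y":0,"z":0,"yaw":0,"fingers":1},
])

```text
time: 10.75
eef_pos: [0.5407, 0.1422, 0.0583]
tcp_rot: [0.126, 0.992, 0.0, 0.0]
contact_force: [0.5, 1.0, -1.5]
opening: 0.0
finger_force: 0.0
```

Request:
move_arm([
  {"x":-0.001,"y":0,"z":0,"yaw":0,"fingers":1},
  {"x":-0.001,"y":0,"z":0,"yaw":0,"fingers":1},
])

```text
time: 10.95
eef_pos: [0.5414, 0.142, 0.0582]
tcp_rot: [0.126, 0.992, -0.0, -0.0]
contact_force: [-1.1, 0.9, -0.6]
opening: -0.002
finger_force: 0.0
```

Request:
move_arm([
  {"x":-0.001,"y":0,"z":0,"yaw":0,"fingers":1},
  {"x":-0.001,"y":0,"z":0,"yaw":0,"fingers":1},
])

```text
time: 11.15
eef_pos: [0.542, 0.1418, 0.0581]
tcp_rot: [0.126, 0.992, -0.0, -0.001]
contact_force: [-2.4, 0.9, 0.8]
opening: -0.001
finger_force: 0.0
```

```bash
python3 - <<'E'
from h import *
T=tool();f=[]
for i in range(4):
    img,K,C=grab("wrist");f.append(ctrl.get_state()["contact_force"]@T[:3,:3])
print(np.mean(f,0));m=orange(hsv(img));q=quad(biggest(m),K,C,.117);print(q,totool([*q[0],.117],T))
E
```

```text
[ 3.68345441 -0.20866239 -1.42131485]Traceback (most recent call last):
  File "<stdin>", line 5, in <module>
  File "h.py", line 16, in biggest
    c=cv2.findContours(mask.astype(np.uint8),cv2.RETR_EXTERNAL,cv2.CHAIN_APPROX_NONE)[0];return max(c,key=cv2.contourArea)
                                                                                                ~~~^^^^^^^^^^^^^^^^^^^^^^^
ValueError: max() iterable argument is empty
```

About 3.7 N with the cup no longer giving, so it is seated against the far stop. I back away, rise and go above the button.

Request:
move_arm([
  {"x":0.007,"y":0,"z":0,"yaw":0,"fingers":1},
  {"x":0.016,"y":0,"z":0,"yaw":0,"fingers":1},
  {"x":0.016,"y":0,"z":-0.04,"yaw":0,"fingers":1},
  {"x":0.016,"y":0,"z":-0.08,"yaw":0,"fingers":1},
  {"x":0.016,"y":0,"z":-0.125,"yaw":0,"fingers":1},
])

```text
time: 11.85
eef_pos: [0.5258, 0.1457, 0.1837]
tcp_rot: [0.125, 0.992, -0.0, -0.001]
contact_force: [0.3, -0.2, -0.4]
opening: -0.0
finger_force: 0.0
```

Request:
move_arm([
  {"x":-0.01,"y":-0.04,"z":-0.005,"yaw":0,"fingers":1},
  {"x":-0.022,"y":-0.08,"z":-0.005,"yaw":0,"fingers":1},
  {"x":-0.034,"y":-0.12,"z":-0.005,"yaw":0,"fingers":1},
  {"x":-0.046,"y":-0.16,"z":-0.005,"yaw":0,"fingers":1},
  {"x":-0.046,"y":-0.16,"z":-0.005,"yaw":0,"fingers":1},
])

```text
time: 12.35
eef_pos: [0.5318, -0.0247, 0.1887]
tcp_rot: [0.128, 0.992, -0.001, 0.001]
contact_force: [-0.4, 0.3, 0.7]
opening: -0.003
finger_force: 0.0
```

Request:
move_arm([
  {"x":0,"y":0,"z":0.03,"yaw":0,"fingers":1},
  {"x":0,"y":0,"z":0.05,"yaw":0,"fingers":1},
  {"x":0,"y":0,"z":0.05,"yaw":0,"fingers":1},
  {"x":0,"y":0,"z":0.05,"yaw":0,"fingers":1},
])

```text
time: 12.75
eef_pos: [0.5315, -0.0201, 0.1384]
tcp_rot: [0.125, 0.992, 0.0, -0.0]
contact_force: [0.0, 0.6, -0.0]
opening: 0.001
finger_force: 0.0
```

```bash
python3 - <<'E'
from h import *
T=tool();print(T[:3,3],totool([.532,-.021,.111],T))
img,K,C=grab("top");h=hsv(img);sub=np.zeros(h.shape[:2],bool);sub[180:262,265:365]=1
m=(h[...,0]>7)&(h[...,0]<22)&(h[...,1]>110)&sub;r=cv2.minAreaRect(biggest(m));print(r,cast([r[0]],K,C,.117))
img,K,C=grab("wrist");cv2.imwrite("pics/w7.png",img[:,:,::-1])
E
```

```text
[ 0.53154731 -0.02005761  0.13842449] [[-0.00067874 -0.00080208  0.02742429]]
((295.5000305175781, 200.50003051757812), (13.824529647827148, 13.824529647827148), 14.03624439239502) [[0.57921254 0.1316466  0.117     ]]
```

View pics/w7.png

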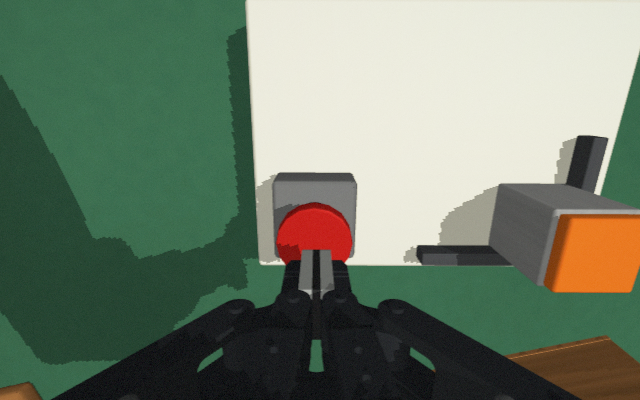

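The shut fingers stand over the button's cap at (314,238), and the cup is still in the corner (lid at (595,253)). Now I descend.

Request:
move_arm([
  {"x":0,"y":-0.001,"z":0.012,"yaw":0,"fingers":1},
  {"x":0,"y":-0.001,"z":0.022,"yaw":0,"fingers":1},
  {"x":0,"y":-0.001,"z":0.025,"yaw":0,"fingers":1},
  {"x":0,"y":-0.001,"z":0.025,"yaw":0,"fingers":1},
])

```text
time: 13.25
eef_pos: [0.5307, -0.0215, 0.1121]
tcp_rot: [0.126, 0.992, 0.0, -0.001]
contact_force: [-0.0, -0.6, 0.3]
opening: 0.004
finger_force: 0.0
```

Request:
move_arm([
  {"x":0,"y":0,"z":0.002,"yaw":0,"fingers":1},
  {"x":0,"y":0,"z":0.004,"yaw":0,"fingers":1},
  {"x":0,"y":0,"z":0.004,"yaw":0,"fingers":1},
])

```text
time: 13.55
eef_pos: [0.5318, -0.0218, 0.1099]
tcp_rot: [0.126, 0.992, -0.0, 0.0]
contact_force: [-0.5, -0.6, 3.5]
opening: 0.0
finger_force: 1.5
```

Request:
move_arm([
  {"x":0,"y":0,"z":0.002,"yaw":0,"fingers":1},
  {"x":0,"y":0,"z":0.003,"yaw":0,"fingers":1},
  {"x":0,"y":0,"z":0.003,"yaw":0,"fingers":1},
])

```text
time: 13.85
eef_pos: [0.5318, -0.0218, 0.1067]
tcp_rot: [0.126, 0.992, -0.0, 0.0]
contact_force: [-0.8, 0.8, 3.7]
opening: -0.003
finger_force: 2.0
```

Request:
move_arm([
  {"x":0,"y":0,"z":0.002,"yaw":0,"fingers":1},
  {"x":0,"y":0,"z":0.004,"yaw":0,"fingers":1},
  {"x":0,"y":0,"z":0.0055,"yaw":0,"fingers":1},
  {"x":0,"y":0,"z":0.0055,"yaw":0,"fingers":1},
  {"x":0,"y":0,"z":0.0055,"yaw":0,"fingers":1},
])

```text
time: 14.35
eef_pos: [0.5319, -0.0218, 0.1012]
tcp_rot: [0.126, 0.992, -0.0, 0.0]
contact_force: [-2.5, 0.1, 5.8]
opening: -0.004
finger_force: 3.0
```

```bash
python3 - <<'E'
from h import *
f=[];z=[]
for i in range(6):
    img,K,C=grab("wrist");s=ctrl.get_state();f.append(s["contact_force"]);z.append(s["eef_pos"])
print(np.mean(f,0),np.mean(z,0))
# ray check: tower's near top edge row
a=cv2.resize(img[150:290,240:400,::-1],None,fx=4,fy=4,interpolation=cv2.INTER_CUBIC)
s,K,C=grab("scene");u=proj([[.532,-.021,.09]],K,C)[0].astype(int);print(u)
b=cv2.resize(s[u[1]-20:u[1]+20,u[0]-20:u[0]+20,::-1],(560,560),interpolation=cv2.INTER_CUBIC)
cv2.imwrite("pics/w8.png",cv2.resize(np.hstack([a,b]),(800,373)))
E
```

```text
[-1.07029901  0.17250598  6.17564955] [ 0.53186712 -0.02179957  0.10128658]
[318 179]
```

View pics/w8.png

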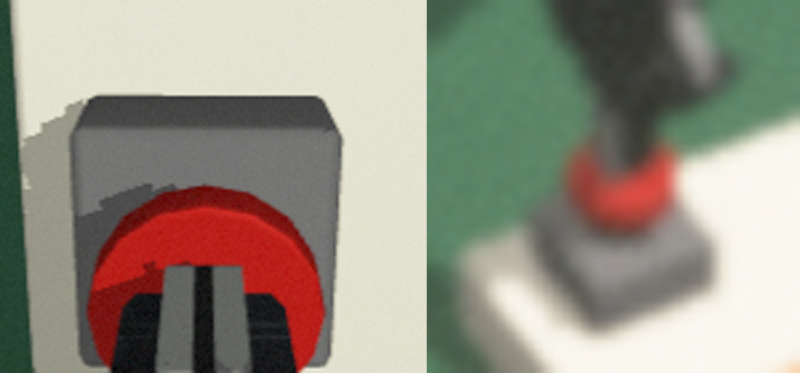

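The cap sits just above the tower with no white stem showing; 6.2 N at z = 0.1013 matches halfway. I hold it there for over 2 s.

Request:
move_arm([
  {"x":0,"y":0,"z":0,"yaw":0,"fingers":1},
  {"x":0,"y":0,"z":0,"yaw":0,"fingers":1},
  {"x":0,"y":0,"z":0,"yaw":0,"fingers":1},
  {"x":0,"y":0,"z":0,"yaw":0,"fingers":1},
  {"x":0,"y":0,"z":0,"yaw":0,"fingers":1},
])

```text
time: 15.2
eef_pos: [0.5319, -0.0218, 0.1013]
tcp_rot: [0.126, 0.992, -0.0, 0.0]
contact_force: [-1.5, 0.2, 6.0]
opening: -0.001
finger_force: 3.0
```

Request:
move_arm([
  {"x":0,"y":0,"z":0,"yaw":0,"fingers":1},
  {"x":0,"y":0,"z":0,"yaw":0,"fingers":1},
  {"x":0,"y":0,"z":0,"yaw":0,"fingers":1},
  {"x":0,"y":0,"z":0,"yaw":0,"fingers":1},
  {"x":0,"y":0,"z":0,"yaw":0,"fingers":1},
])

```text
time: 15.7
eef_pos: [0.5319, -0.0218, 0.1013]
tcp_rot: [0.126, 0.992, -0.0, 0.0]
contact_force: [-1.6, -0.0, 5.5]
opening: 0.0
finger_force: 3.0
```

Request:
move_arm([
  {"x":0,"y":0,"z":0,"yaw":0,"fingers":1},
  {"x":0,"y":0,"z":0,"yaw":0,"fingers":1},
  {"x":0,"y":0,"z":0,"yaw":0,"fingers":1},
  {"x":0,"y":0,"z":0,"yaw":0,"fingers":1},
  {"x":0,"y":0,"z":0,"yaw":0,"fingers":1},
])

```text
time: 16.2
eef_pos: [0.5319, -0.0218, 0.1013]
tcp_rot: [0.126, 0.992, -0.0, 0.0]
contact_force: [-1.3, 0.7, 6.4]
opening: -0.002
finger_force: 3.0
```

Request:
move_arm([
  {"x":0,"y":0,"z":0,"yaw":0,"fingers":1},
  {"x":0,"y":0,"z":0,"yaw":0,"fingers":1},
  {"x":0,"y":0,"z":0,"yaw":0,"fingers":1},
  {"x":0,"y":0,"z":0,"yaw":0,"fingers":1},
  {"x":0,"y":0,"z":0,"yaw":0,"fingers":1},
])

```text
time: 16.7
eef_pos: [0.5319, -0.0218, 0.1013]
tcp_rot: [0.126, 0.992, -0.0, 0.0]
contact_force: [-1.8, -0.1, 5.3]
opening: -0.002
finger_force: 3.0
```

Request:
move_arm([
  {"x":0,"y":0,"z":0,"yaw":0,"fingers":1},
  {"x":0,"y":0,"z":0,"yaw":0,"fingers":1},
  {"x":0,"y":0,"z":0,"yaw":0,"fingers":1},
  {"x":0,"y":0,"z":0,"yaw":0,"fingers":1},
  {"x":0,"y":0,"z":0,"yaw":0,"fingers":1},
])

```text
time: 17.2
eef_pos: [0.5319, -0.0218, 0.1013]
tcp_rot: [0.126, 0.992, -0.0, 0.0]
contact_force: [-0.3, 0.3, 5.9]
opening: -0.001
finger_force: 3.0
```

```bash
python3 - <<'E'
from h import *
img,K,C=grab("wrist");print(quad(biggest(orange(hsv(img))),K,C,.117));print(ctrl.get_state()["eef_pos"],ctrl.get_state()["contact_force"])
print(ctrl.sign_off())
E
```

```text
(array([0.57089221, 0.10916516]), array([51.6, 13.2]), np.float32(0.03511727))
[ 0.53184911 -0.02180326  0.10126727] [-0.27530207  0.45668857  5.1248982 ]
the job is handed in; nothing more can be done
None
```

The job is handed in: the cup was slid square against both stops and let go, then the button was pressed to about halfway (about 6 N, tip at z = 0.101 m) and held for 2.8 s up to hand-in; the last clear view of the cup came just before the press, since the closing check saw only part of its lid.

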